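# Lock the loaf pusher in the bread-slicing guide

### The job

Lock up the bread-slicing guide: press the steel spring tongue in its channel down with the fingertips, keep it held down while you push the dark wooden loaf pusher past the two catch pins until it is fully home against the end fence, and only then let the tongue spring back up behind it. Only press and push: do not lift the pusher or take it out of the channel, and leave the other things on the table where they are.

Things in the scene. Friction and masses are not known exactly. Their poses are not given: they have to be found in the camera images.
- guide: Wooden bread-slicing guide, fixed; sizes in mm. Origin at table height midway below the two catch pins; x = along its channel, the way the pusher must go; y across; z up. It spans x -165 (open end) to +80, y -80 to +80. Channel 130 wide; floor 34 above the table: strips 22 wide beside the tongue, and all of it from x +20 to the fence. Side walls 15 thick, tops 53 above the table.
- fence (a point): Point on the inner face of the end fence that closes the channel: guide x = +66, y = 0, at channel floor height (34 above the table). The fence is 14 thick, its top 54 above the table.
- pusher: Loaf pusher: loose dark wooden block 50 (x) by 124 (y) by 38 high, 0.3 to 0.55 kg, standing across the channel on its floor, axes about as the guide's. Origin: centre of its underside; its back face is at its own x = -25. It starts with its origin at guide x = -55 to -35, stopped by the pins ahead of it. Fully home: origin at guide x = +41, front on the fence, back 10 past the pins.
- tongue (a joint): How far the spring tongue is pressed down, in m: 0 = up, 0.016 = on its stop. The pins clear the underside of the pusher when it is pressed more than 0.008; 0.010 to 0.015 is good. The spring takes about 3 N to start and 6 N fully down, and lifts it back to 0 when let go.
- tongue_top (a point): Point on the upper face of the spring tongue, on its centre line at guide x = -90, moving with it. The tongue is a level steel plate, guide x = -150 to +16, y = -42 to +42, going straight down as a whole wherever it is pressed; upper face 31 above the table when up, 15 on its stop. It runs on under the pusher; the part behind the pusher is open from above.
- pins (a point): Point midway between the two steel catch pins, at the height of their tops (42 above the table when up), moving with the tongue they stand on. Pins 12 across, 11 high, at guide x = 0, y = -36 and +36; the 60 wide gap between them lets shut fingers pass that hold the tongue down and push the middle of the pusher's back.
- spice_jar: Bystander, leave alone: small jar with a black lid, 44 mm across, 85 mm high, beside the guide
- cup: Bystander, leave alone: white cup, 76 mm across, 60 mm high, on the other side of the guide
- spread_jar: Bystander, leave alone: jar with a blue lid, 76 mm across, 125 mm high
- sauce_bottle: Bystander, leave alone: brown sauce bottle, 60 mm across, 200 mm high
- bowl: Bystander, leave alone: grey bowl, 150 mm across, 55 mm high
- spoon: Bystander, leave alone: wooden spoon lying on the table, origin near its middle
Things that resemble listed ones, but are neither listed nor needed, are in the scene too. What is shaped like the pusher but blue or orange is not meant.

How it is judged:
By the outcome, as a careful person would: the job done as asked, in the order asked, and still so for the second after the job is handed in, with the robot touching nothing.
It also fails if it takes over 42 s, if anything falls off the work surface, if the arm or the gripper's body presses on something with over 40 N, if the wrist force passes 120 N, or if a joint passes its speed limit or range.

### The arm

A 6-joint arm with a two-finger parallel gripper is mounted at the origin on the work surface. World frame = base frame: x ahead of the robot, y to its left, z up, the work surface at z = 0. Lengths are in mm, angles in rad, forces in N, time in s.
With the tool pointing down it reaches from about 350 to 775 mm from the base axis. Payload 7.3 kg.
Tool frame: the origin (TCP) lies on the centre line of the jaws, within the pads' length; the fingertips stand 11 mm ahead of it and the grasp point (between the pads) lies 8 mm behind it; z points along the fingers, y is the line along which they close (so a half turn about z gives the same grasp; the last joint's range is limited). The gripper opens to 92 mm and grips with 3 to 60 N. Pads are 19 mm wide; open, the fingers measure 130 mm over their backs; the gripper's body (75 mm by 190 mm) begins 47 mm behind the grasp point.
Start: joints at [-1.446, 0.342, 1.524, -0, 1.275, -0.146], TCP at [140.461, -505.88, 237.741] pointing down, gripper open.
Joint ranges: [-2.53, 2.53], [-0.77, 2.02], [0.04, 2.7], [-1, 4.14], [0.28, 2.66], [-3.11, 3.11]. Speed limits (rad/s): [2.57, 2.57, 3.14, 3.14, 3.14, 3.14].

### API

Orientations are given as [roll, pitch, yaw] about the fixed x, y, z axes, in that order (R = Rz(yaw) Ry(pitch) Rx(roll)).
In Python, from plant import bot gives the robot as it stands.
- The arm moves only by the tool step_arm, never from a script. Its argument "deltas" is a list of rows, each a list of 5 numbers: the opening, from 0 (shut) to 1 (fully open), then the shift along the tool's x, y, z each as a share of 0.5 m, from -1 to 1, then the turn about the tool's z as a share of pi/2 rad, from -1 to 1. In form: [[claw, x, y, z, turn], ...]. A call has 1 to 8 rows; each row shifts and turns the commanded pose from where the row before left it, along the tool's axes as they then stand; what a row does not reach is not made up. A row lasts 1/10 s, in which the tool goes at most 50 mm and 8.59 degrees, less where a joint would pass 70% of its speed; a pose out of reach is approached as far as the arm can. A call with a number of a shift or a turn outside -1 to 1 is refused whole. A call with a gripper value outside its range is refused whole. The fingers move at their own pace and stop on an object; the grip force is fixed at half the most. Time passes only in rows, so rows that do not move let the fingers close. It gives the time, the measured TCP pose, the force, the opening and the grip force at its end, in the units of the state.
- bot.get_obs(): the state, without advancing time (a new reading comes with each control period).
- bot.capture(name): name is "scene" or "top" or "wrist"; returns (picture, depth): 400x640x3 uint8, red, green, blue; 400x640 float32, mm along the optical axis (not along the pixel's ray), 0 where there is no reading.
- bot.camera_params(name): a dict with "fov_y" (degrees; the focal length in pixels is half the picture's height over the tangent of half this angle, whatever the lens; pixels are square), "cx", "cy" (the principal point, pixels), "rvec" (rotation vector, rad) and "tvec" (3), from world to camera coordinates, as OpenCV has them. Camera axes: x right, y down, z forward; pixel columns grow to the right and rows downward; lengths in mm; the calibration is good to about 2 mm. A picture is of the moment at which its call begins: read the wrist's pose just before it. camera_params takes no time and is no camera call; for the wrist camera it gives the pose at the moment of the call.
- bot.close_job(): hands the job in; it is judged then, once.
The state is a dict: "time": time; "joint_positions": joint angles; "dq": joint speeds; "tau": joint torques, N m; "tool_pos": TCP position; "tcp_rot": TCP orientation; "contact_force": force on the tool from outside, world axes, zero at the start; "moment": the same for the moment, N m; "grip_width": finger opening in mm; "finger_force": force on a finger pad.
Only numpy, scipy, OpenCV 4.12 (cv2) and the standard library are available. Lean on these libraries where they do the work, as an engineer would, in place of code of your own. Each camera call takes 0.05 s, during which the arm holds its last target. There are 200 camera calls.

## Working session

There is one attempt and no reset: what is moved stays moved. The work goes in short steps, Python scripts to look and compute and a tool call to move; the robot and the scene stay as the last step left them, time stands still between calls to the robot, and variables do not carry over. Pictures are saved under pics/ and viewed, at most 10 in all, crops included, and the job is handed in when it is done.

Besides the shell and the picture viewer there is one more tool, called after "Request:" by a JSON object that holds its "api" and its "payload", one argument or row to a line. step_arm: Moves the arm, as the interface text tells. Shift numbers are shares of 0.5 m and turn numbers shares of pi/2 rad, none past 1 either way. Its arguments: {"type":"object","properties":{"deltas":{"type":"array","items":{"type":"array","items":{"type":"number","minimum":-1,"maximum":1}}}},"required":["deltas"]}

```bash
mkdir -p pics; cat > h.py <<'E'
import numpy as np, cv2
from plant import bot
def cap(n):
    p=bot.camera_params(n); im,d=bot.capture(n); return p,im,d
def cloud(p,d):
    h,w=d.shape; f=h/2/np.tan(np.radians(p['fov_y'])/2)
    u,v=np.meshgrid(np.arange(w),np.arange(h))
    c=np.stack([(u-p['cx'])/f*d,(v-p['cy'])/f*d,d],-1)
    R=cv2.Rodrigues(np.array(p['rvec'],float))[0]
    W=(c-np.array(p['tvec'],float).reshape(3))@R
    W[d<=0]=np.nan
    return W
E
python3 - <<'E'
from h import *
for n in('scene','top'):
    p,im,d=cap(n); np.savez(f'pics/{n}.npz',im=im,W=cloud(p,d)); cv2.imwrite(f'pics/{n}.png',im[...,::-1])
    print(n,p)
o=bot.get_obs(); print(o)
E
```

```text
scene {'fov_y': 43.669716992821016, 'cx': 314.60806604089265, 'cy': 200.80817975952445, 'rvec': array([ 2.22886789,  1.22875478, -0.40944338]), 'tvec': array([-282.61270113, -318.01353446, 1634.0001004 ])}
top {'fov_y': 56.129354444362704, 'cx': 321.1704770867493, 'cy': 197.73703434536725, 'rvec': array([ 2.1461256 , -2.13953421,  0.15668161]), 'tvec': array([ -15.29231125,  548.16685291, 1013.79242414])}
{'time': 0.1, 'joint_positions': array([-1.44599443e+00,  3.42643368e-01,  1.52488989e+00,  3.05297830e-05,
        1.27540168e+00, -1.46028442e-01]), 'dq': array([ 0.00029517, -0.00109084, -0.00017071,  0.0023519 ,  0.00071013,
        0.0003052 ]), 'tau': array([ 9.41384315e-04, -4.32006526e+01, -2.44694352e+01,  7.19039887e-02,
        5.26313356e-02, -4.78248592e-05]), 'tool_pos': array([ 140.42794998, -505.52462798,  237.13050294]), 'tcp_rot': array([-3.14026890e+00, -2.24200679e-04,  2.70821280e-01]), 'contact_force': array([ 0.26803763,  0.43986247, -1.49707503]), 'moment': array([0.01390252, 0.01182144, 0.00274147]), 'finger_force': 0.0, 'grip_width': 91.6242717464984}
```

View pics/top.png

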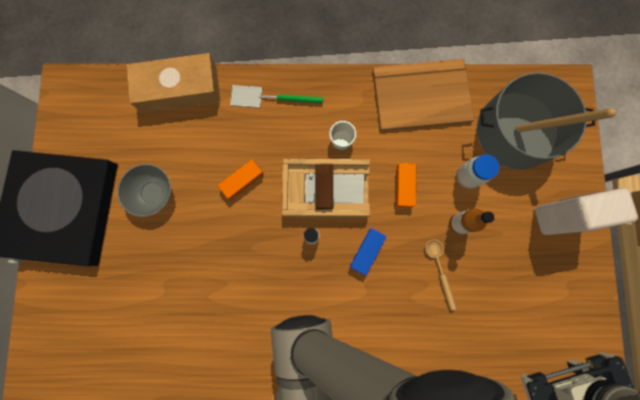

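View pics/scene.png

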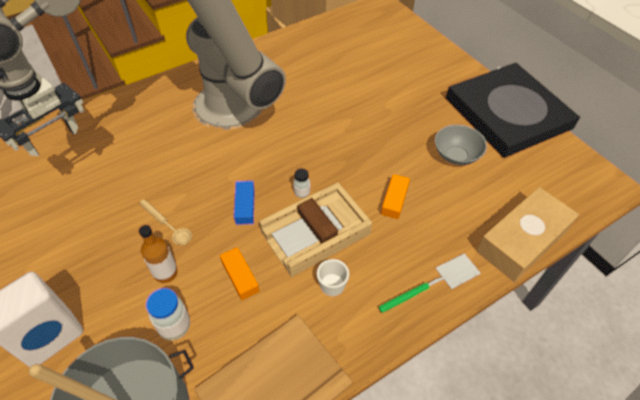

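The top view shows the dark block at (324,187) inside the guide (283–369, 160–217). The steel tongue is open to its right, up to the open end, and the fence is on the left. Look-alikes are orange (240,180), orange (406,185) and blue (368,252). I choose the dark brown one in the channel and will check it in a close crop while measuring.

```bash
python3 - <<'E'
from h import *
for n,(u0,u1,v0,v1) in {'top':(270,385,145,230),'scene':(240,390,170,290)}.items():
    z=np.load(f'pics/{n}.npz'); im=z['im'];W=z['W']
    if n=='top': cv2.imwrite('pics/crop.png',cv2.resize(im[v0:v1,u0:u1,::-1],None,fx=6,fy=6,interpolation=cv2.INTER_CUBIC))
    c=W[v0:v1,u0:u1].reshape(-1,3); col=im[v0:v1,u0:u1].reshape(-1,3).astype(int)
    print(n,'table z',np.nanmedian(c[np.abs(c[:,2])<12][:,2]))
    ok=(c[:,2]>25)&(c[:,2]<62)
    # keep largest comp
    m=(ok.reshape(v1-v0,u1-u0)).astype(np.uint8); k,l,s,_=cv2.connectedComponentsWithStats(m); i=1+np.argmax(s[1:,4]); g=(l==i).ravel()
    w=g&(c[:,2]>46)&(c[:,2]<60)
    r=cv2.minAreaRect(c[w][:,:2].astype(np.float32)); print('guide rect',r, cv2.minAreaRect(c[g][:,:2].astype(np.float32)))
    t=(c[:,2]>65)&(c[:,2]<80)&(col.sum(1)<260)
    r=cv2.minAreaRect(c[t][:,:2].astype(np.float32)); print('pusher',t.sum(),r,np.median(c[t],0))
    st=g&(c[:,2]>25)&(c[:,2]<38)&(np.ptp(col,axis=1)<35)
    print('steel',st.sum(),np.median(c[st],0), cv2.minAreaRect(c[st][:,:2].astype(np.float32)))
E
```

```text
top table z -0.25430230131835774
guide rect ((578.16650390625, -26.760520935058594), (159.67706298828125, 244.31246948242188), 0.08684327453374863) ((578.0645141601562, -26.76067352294922), (159.88096618652344, 244.31246948242188), 0.08684327453374863)
pusher 753 ((578.3174438476562, -22.64740562438965), (47.1734504699707, 120.853271484375), 89.96519470214844) [578.57323883 -21.36266782  71.58354695]
steel 1043 [578.4245907  -75.93815808  30.64124874] ((578.4423828125, -51.87225341796875), (81.32523345947266, 163.65403747558594), 0.4717562794685364)
scene table z 0.610850343705661
guide rect ((577.99072265625, -29.212539672851562), (245.74073791503906, 164.02645874023438), 89.96539306640625) ((578.287353515625, -29.443389892578125), (246.21290588378906, 164.60006713867188), 89.9583969116211)
pusher 739 ((538.3883056640625, -21.521625518798828), (61.08064270019531, 206.9915771484375), 82.3225326538086) [581.73766321 -27.91971644  72.22944434]
steel 1016 [578.41754457 -87.56660378  31.41654869] ((577.0631103515625, -53.35173797607422), (167.13380432128906, 84.00013732910156), 89.96006774902344)
```

View pics/crop.png

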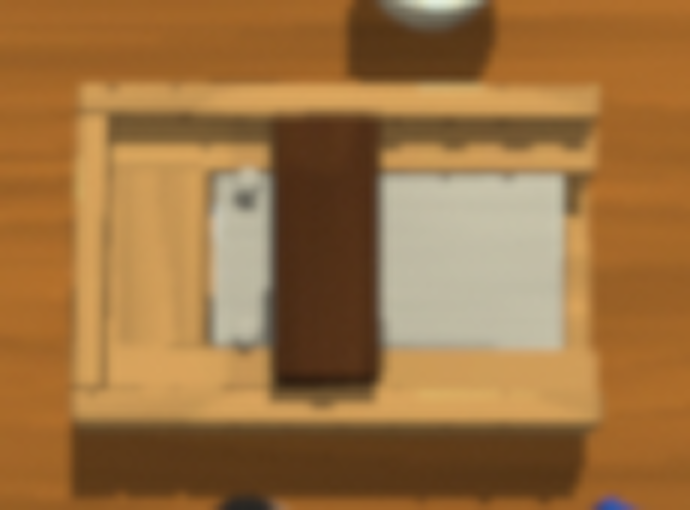

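The crop confirms the dark block sits across the channel. The steel is open behind it on the right, with pins just visible at crop (245,195) and (245,345), and the fence is at left. So guide x is world +y, with the guide origin at about (578, 14.5). The pusher origin is at y≈-22, so its back face is at about -47. I'll use yaw 0 with shut fingers (±19 along the channel) and press at y≈-80.

Request:
{"api": "step_arm", "payload": {
  "deltas": [
    [0,0,0,0,0.0862],
    [0,0,0,0,0.0862],
    [0,0.055,-0.053,0,0],
    [0,0.055,-0.053,0,0],
    [0,0.055,-0.053,0,0],
    [0,0.055,-0.053,0,0],
    [0,0.055,-0.053,0,0],
    [0,0.055,-0.053,0,0]
  ]
}}

```text
time: 0.9
tool_pos: [306.3, -345.5, 237.5]
tcp_rot: [-3.141, 0.0, -0.0]
contact_force: [0.1, 0.3, 0.5]
grip_width: 32.3
finger_force: 0.0
```

Request:
{"api": "step_arm", "payload": {
  "deltas": [
    [0,0.055,-0.053,0,0],
    [0,0.055,-0.053,0,0],
    [0,0.055,-0.053,0,0],
    [0,0.055,-0.053,0,0],
    [0,0.055,-0.053,0,0],
    [0,0.055,-0.053,0,0],
    [0,0.055,-0.053,0,0],
    [0,0.055,-0.053,0,0]
  ]
}}

```text
time: 1.7
tool_pos: [526.3, -133.5, 237.3]
tcp_rot: [-3.141, 0.001, 0.0]
contact_force: [-0.3, -0.0, 0.1]
grip_width: 0.7
finger_force: 0.0
```

Request:
{"api": "step_arm", "payload": {
  "deltas": [
    [0,0.055,-0.053,0,0],
    [0,0.055,-0.053,0,0],
    [0,0,0,0,0],
    [0,0,0,0,0]
  ]
}}

```text
time: 2.1
tool_pos: [580.3, -81.3, 236.9]
tcp_rot: [3.142, 0.002, 0.002]
contact_force: [-0.2, 0.1, 0.3]
grip_width: 0.6
finger_force: 0.0
```

```bash
python3 - <<'E'
from h import *
p,im,d=cap('wrist'); W=cloud(p,d); cv2.imwrite('pics/wrist1.png',im[...,::-1])
c=W.reshape(-1,3); col=im.reshape(-1,3).astype(int)
ins=(abs(c[:,0]-578)<75)&(abs(c[:,1]+20)<125)
t=ins&(c[:,2]>66)&(c[:,2]<78)&(col.sum(1)<260)
print('pusher',t.sum(),cv2.minAreaRect(c[t][:,:2].astype(np.float32)),np.median(c[t],0),np.percentile(c[t][:,1],[1,99]))
s=ins&(c[:,2]>26)&(c[:,2]<33)&(np.ptp(col,axis=1)<40)
print('steel',s.sum(),np.median(c[s],0),np.percentile(c[s][:,0],[1,99]),np.percentile(c[s][:,1],[1,99]))
g=(c[:,2]>48)&(c[:,2]<58)&(abs(c[:,0]-578)<90)&(abs(c[:,1]+20)<150)
print('walls',cv2.minAreaRect(c[g][:,:2].astype(np.float32)))
E
```

```text
pusher 6189 ((578.131103515625, -24.25322914123535), (123.46368408203125, 50.15102767944336), 0.3720187842845917) [584.10483355 -25.00835083  72.68862628] [-48.99937525  -0.41729931]
steel 6748 [579.91519514 -82.71554896  31.75947744] [536.05316152 619.24575719] [-135.12398662   33.51505728]
walls ((577.670654296875, -28.89934539794922), (244.9436798095703, 161.10040283203125), 89.66309356689453)
```

View pics/wrist1.png

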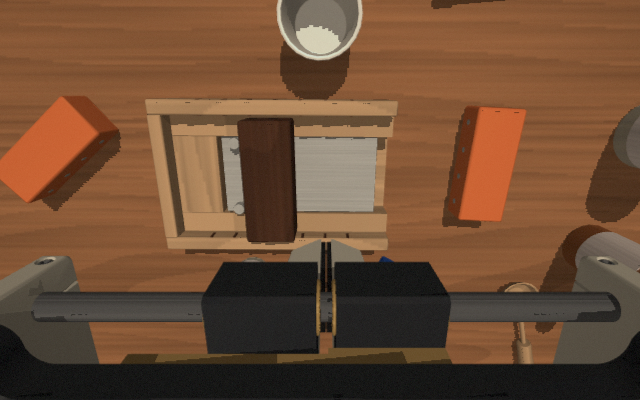

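The wrist view shows the dark pusher at (268,180), its back face facing the open steel at (335,175), and the pins at (235,148) and (238,208). The shut fingers are centred at (325,250). This agrees with the earlier estimate (origin y≈14, pusher back≈-49), so I'm descending.

Request:
{"api": "step_arm", "payload": {
  "deltas": [
    [0,-0.003,0,0.08,0],
    [0,0,0,0.08,0],
    [0,0,0,0.08,0],
    [0,0,0,0.08,0],
    [0,0,0,0.04,0],
    [0,0,0,0,0],
    [0,0,0,0,0]
  ]
}}

```text
time: 2.85
tool_pos: [578.9, -82.9, 58.5]
tcp_rot: [3.141, -0.0, -0.001]
contact_force: [0.6, 0.5, 0.1]
grip_width: 0.3
finger_force: 0.0
```

Request:
{"api": "step_arm", "payload": {
  "deltas": [
    [0,0,0,0.01,0],
    [0,0,0,0.006,0],
    [0,0,0,0.006,0],
    [0,0,0,0,0],
    [0,0,0,0,0]
  ]
}}

```text
time: 3.35
tool_pos: [579.0, -81.9, 46.9]
tcp_rot: [3.141, -0.0, 0.0]
contact_force: [0.4, 0.4, -0.4]
grip_width: 0.5
finger_force: 0.0
```

Request:
{"api": "step_arm", "payload": {
  "deltas": [
    [0,0,0,0.004,0],
    [0,0,0,0.004,0],
    [0,0,0,0.004,0],
    [0,0,0,0.004,0],
    [0,0,0,0,0],
    [0,0,0,0,0]
  ]
}}

```text
time: 3.95
tool_pos: [579.1, -81.9, 38.8]
tcp_rot: [3.141, -0.0, -0.0]
contact_force: [-0.3, 0.3, 2.6]
grip_width: 0.5
finger_force: 1.4
```

Request:
{"api": "step_arm", "payload": {
  "deltas": [
    [0,0,0,0.004,0],
    [0,0,0,0.004,0],
    [0,0,0,0.004,0],
    [0,0,0,0,0],
    [0,0,0,0,0]
  ]
}}

```text
time: 4.45
tool_pos: [579.0, -81.9, 32.7]
tcp_rot: [3.142, -0.0, -0.0]
contact_force: [-0.1, 0.1, 3.9]
grip_width: 0.3
finger_force: 1.9
```

Request:
{"api": "step_arm", "payload": {
  "deltas": [
    [0,0,0,0.004,0],
    [0,0,0,0.003,0],
    [0,0,0,0,0],
    [0,0,0,0,0]
  ]
}}

```text
time: 4.85
tool_pos: [579.1, -81.9, 29.2]
tcp_rot: [3.141, -0.0, 0.0]
contact_force: [-0.3, 1.2, 4.3]
grip_width: 0.6
finger_force: 2.2
```

```bash
python3 - <<'E'
from h import *
for n in('wrist','top'):
    p,im,d=cap(n); c=cloud(p,d).reshape(-1,3); col=im.reshape(-1,3).astype(int)
    s=(abs(c[:,0]-578)<38)&(abs(c[:,1]+75)<58)&(c[:,2]>8)&(c[:,2]<34)&(np.ptp(col,axis=1)<40)
    print(n,s.sum(),np.percentile(c[s][:,2],[10,50,90]) if s.sum() else '')
    if n=='wrist': cv2.imwrite('pics/wrist2.png',im[...,::-1])
o=bot.get_obs(); print(o['tool_pos'],o['contact_force'])
E
```

```text
wrist 11187 [18.07456016 18.86893465 19.80255896]
top 3 [17.04246874 17.19950101 18.95974299]
[579.05233115 -81.91425389  29.29437354] [0.26379389 0.42476487 4.61366033]
```

View pics/wrist2.png

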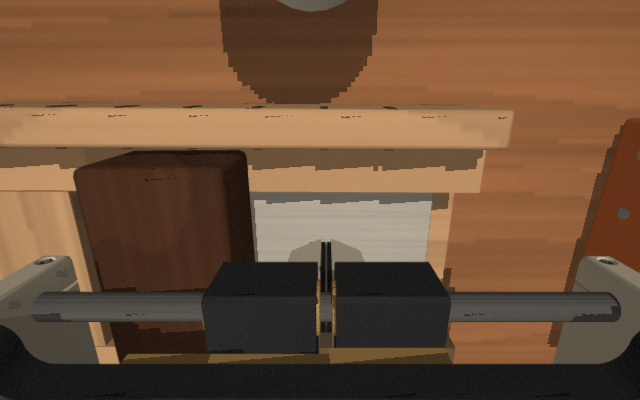

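The picture shows the tongue depressed, at z≈18.7 (about 12.3 mm down), with the fingers on the steel at (325,255) and the pusher's back edge at column 250. Now I push along +y while holding this height.

Request:
{"api": "step_arm", "payload": {
  "deltas": [
    [0,0,-0.006,0,0],
    [0,0,-0.006,0,0],
    [0,0,-0.006,0,0],
    [0,0,-0.006,0,0],
    [0,0,-0.006,0,0],
    [0,0,-0.006,0,0],
    [0,0,-0.006,0,0],
    [0,0,-0.006,0,0]
  ]
}}

```text
time: 5.75
tool_pos: [579.2, -58.3, 29.4]
tcp_rot: [3.141, -0.001, 0.0]
contact_force: [-0.3, -6.8, 5.6]
grip_width: 0.4
finger_force: 3.7
```

Request:
{"api": "step_arm", "payload": {
  "deltas": [
    [0,0,-0.006,0,0],
    [0,0,-0.006,0,0],
    [0,0,-0.006,0,0],
    [0,0,-0.006,0,0],
    [0,0,0,0,0]
  ]
}}

```text
time: 6.25
tool_pos: [579.1, -45.9, 29.3]
tcp_rot: [3.141, -0.0, 0.0]
contact_force: [0.4, -4.1, 4.9]
grip_width: 0.6
finger_force: 3.2
```

```bash
cat > m.py <<'E'
from h import *
for n in('scene','wrist'):
    p,im,d=cap(n); W=cloud(p,d); c=W.reshape(-1,3); col=im.reshape(-1,3).astype(int)
    b=(abs(c[:,0]-578)<64)&(abs(c[:,1]+5)<90)
    t=b&(c[:,2]>68)&(c[:,2]<77)&(col.sum(1)<260)&(col[:,0]>col[:,2]+12)
    print(n,'pusher',t.sum(), np.percentile(c[t],[1,50,99],axis=0).round(1).tolist() if t.sum()>20 else '')
    for lo,hi in((540,555),(600,618)):
        q=t&(c[:,0]>lo)&(c[:,0]<hi)
        if q.sum()>10: print('   x',lo,hi,np.percentile(c[q][:,1],[2,98]).round(1))
    s=(abs(c[:,0]-578)<38)&(abs(c[:,1]+75)<55)&(c[:,2]>8)&(c[:,2]<40)&(np.ptp(col,axis=1)<40)
    print('   tongue',s.sum(),np.median(c[s][:,2]).round(1))
    g=(c[:,2]>50)&(c[:,2]<58)&(abs(c[:,0]-578)<60)&(c[:,1]>60)&(c[:,1]<110)&(col[:,0]>col[:,2]+30)
    if g.sum()>10: print('   fence y',np.percentile(c[g][:,1],[2,98]).round(1))
E
python3 m.py
```

```text
scene pusher 259 [[579.2, -27.7, 68.4], [619.0, -2.0, 72.2], [639.9, 18.2, 76.3]]
   x 600 618 [-27.2  17.4]
   tongue 641 18.7
   fence y [78.2 93. ]
wrist pusher 18330 [[567.4, -26.4, 69.3], [619.5, 1.5, 72.7], [640.1, 21.8, 74.1]]
   x 600 618 [-26.1  21.2]
   tongue 15221 18.9
   fence y [78.4 89. ]
```

Request:
{"api": "step_arm", "payload": {
  "deltas": [
    [0,0,-0.006,0,0],
    [0,0,-0.006,0,0],
    [0,0,-0.006,0,0],
    [0,0,-0.006,0,0],
    [0,0,-0.006,0,0],
    [0,0,-0.006,0,0],
    [0,0,-0.006,0,0],
    [0,0,-0.006,0,0]
  ]
}}

```text
time: 7.15
tool_pos: [579.0, -22.3, 29.3]
tcp_rot: [3.141, -0.0, -0.0]
contact_force: [-1.1, -6.4, 5.3]
grip_width: 0.4
finger_force: 3.7
```

Request:
{"api": "step_arm", "payload": {
  "deltas": [
    [0,0,-0.006,0,0],
    [0,0,-0.006,0,0],
    [0,0,-0.006,0,0],
    [0,0,-0.006,0,0],
    [0,0,-0.006,0,0],
    [0,0,-0.006,0,0],
    [0,0,-0.006,0,0],
    [0,0,0,0,0]
  ]
}}

```text
time: 7.95
tool_pos: [578.9, -0.9, 29.2]
tcp_rot: [3.141, 0.0, 0.0]
contact_force: [0.7, -3.7, 4.3]
grip_width: 0.3
finger_force: 3.2
```

Request:
{"api": "step_arm", "payload": {
  "deltas": [
    [0,0,-0.004,0,0],
    [0,0,-0.004,0,0],
    [0,0,-0.004,0,0],
    [0,0,-0.004,0,0],
    [0,0,0,0,0]
  ]
}}

```text
time: 8.45
tool_pos: [578.9, 6.9, 29.2]
tcp_rot: [3.141, 0.0, 0.0]
contact_force: [0.8, -5.1, 4.9]
grip_width: 0.0
finger_force: 3.4
```

Request:
{"api": "step_arm", "payload": {
  "deltas": [
    [0,0,-0.002,0,0],
    [0,0,-0.002,0,0]
  ]
}}

```text
time: 8.65
tool_pos: [578.9, 8.6, 29.3]
tcp_rot: [3.141, 0.0, -0.0]
contact_force: [-0.4, -6.3, 4.9]
grip_width: 0.2
finger_force: 3.8
```

Request:
{"api": "step_arm", "payload": {
  "deltas": [
    [0,0,-0.002,0,0],
    [0,0,0,0,0]
  ]
}}

```text
time: 8.85
tool_pos: [578.9, 9.7, 29.2]
tcp_rot: [3.141, 0.0, -0.0]
contact_force: [-0.5, -5.9, 4.7]
grip_width: 0.4
finger_force: 3.6
```

Request:
{"api": "step_arm", "payload": {
  "deltas": [
    [0,0,-0.002,0,0],
    [0,0,0,0,0]
  ]
}}

```text
time: 9.05
tool_pos: [578.8, 10.5, 29.3]
tcp_rot: [3.141, 0.0, 0.0]
contact_force: [-1.2, -7.4, 5.9]
grip_width: 0.4
finger_force: 4.6
```

Request:
{"api": "step_arm", "payload": {
  "deltas": [
    [0,0,-0.002,0,0],
    [0,0,0,0,0]
  ]
}}

```text
time: 9.25
tool_pos: [578.8, 10.7, 29.4]
tcp_rot: [3.14, 0.0, 0.0]
contact_force: [-1.4, -10.8, 5.2]
grip_width: 0.3
finger_force: 7.1
```

```bash
python3 m.py
```

```text
scene pusher 242 [[579.1, 28.9, 68.3], [620.1, 53.6, 72.3], [640.6, 73.8, 76.5]]
   x 600 618 [29.4 73. ]
   tongue 850 18.6
   fence y [76.1 93.1]
wrist pusher 18368 [[567.2, 29.7, 69.2], [619.4, 57.8, 72.7], [639.9, 78.0, 74.1]]
   x 600 618 [30.1 77.4]
   tongue 18965 19.0
   fence y [87.2 93.1]
```

The arm stalls at y=10.7 with force rising, and the pusher's back is at ~30, as expected at home. One firmer nudge to seat it, then I ease off.

Request:
{"api": "step_arm", "payload": {
  "deltas": [
    [0,0,-0.002,0,0],
    [0,0,-0.002,0,0],
    [0,0,0,0,0],
    [0,0,0,0,0]
  ]
}}

```text
time: 9.75
tool_pos: [578.8, 10.8, 29.6]
tcp_rot: [3.138, 0.001, -0.0]
contact_force: [-3.0, -19.0, 8.2]
grip_width: 0.6
finger_force: 10.5
```

Request:
{"api": "step_arm", "payload": {
  "deltas": [
    [0,0,0.004,0,0],
    [0,0,0.004,0,0],
    [0,0,0.004,0,0],
    [0,0,0.004,0,0],
    [0,0,0,0,0]
  ]
}}

```text
time: 10.25
tool_pos: [578.7, 6.7, 29.0]
tcp_rot: [-3.141, 0.001, 0.0]
contact_force: [-0.4, 4.0, 5.1]
grip_width: 0.5
finger_force: 2.2
```

```bash
python3 m.py
```

```text
scene pusher 254 [[578.2, 28.9, 68.3], [619.4, 54.2, 72.2], [641.2, 75.4, 76.5]]
   x 600 618 [30.  73.4]
   tongue 835 18.1
   fence y [79.2 93. ]
wrist pusher 19123 [[567.1, 29.6, 69.2], [618.5, 56.9, 72.7], [639.9, 77.9, 74.0]]
   x 600 618 [30.  77.2]
   tongue 18972 18.7
   fence y [86.8 93.2]
```

The pusher stayed home with the tongue still down. Now I rise slowly.

Request:
{"api": "step_arm", "payload": {
  "deltas": [
    [0,0,0,-0.006,0],
    [0,0,0,-0.006,0],
    [0,0,0,-0.006,0],
    [0,0,0,-0.006,0],
    [0,0,0,-0.006,0],
    [0,0,0,-0.006,0],
    [0,0,0,-0.01,0],
    [0,0,0,-0.01,0]
  ]
}}

```text
time: 11.15
tool_pos: [578.9, 5.9, 57.4]
tcp_rot: [3.141, 0.0, -0.0]
contact_force: [-0.5, 0.0, -0.3]
grip_width: 0.7
finger_force: 0.0
```

Request:
{"api": "step_arm", "payload": {
  "deltas": [
    [0,0,0,-0.05,0],
    [0,0,0,-0.08,0],
    [0,0,0,-0.08,0],
    [0,0,0.05,-0.08,0],
    [0,0,0.08,0,0],
    [0,0,0.08,0,0],
    [0,0,0,0,0],
    [0,0,0,0,0]
  ]
}}

```text
time: 11.95
tool_pos: [578.7, -99.6, 202.3]
tcp_rot: [-3.141, 0.0, -0.002]
contact_force: [-1.1, 0.4, -0.4]
grip_width: 0.8
finger_force: 0.0
```

```bash
python3 m.py; python3 - <<'E'
from h import *
p,im,d=cap('wrist'); cv2.imwrite('pics/wrist3.png',im[...,::-1])
p,im,d=cap('top'); cv2.imwrite('pics/top2.png',im[...,::-1])
E
```

```text
scene pusher 631 [[524.0, 28.6, 68.2], [584.2, 50.1, 72.1], [640.4, 73.0, 76.2]]
   x 540 555 [29.5 71.6]
   x 600 618 [28.4 72.5]
   tongue 1048 31.5
   fence y [67.3 93.4]
wrist pusher 7740 [[518.4, 29.5, 69.1], [584.5, 52.7, 72.6], [639.0, 77.8, 74.2]]
   x 540 555 [29.8 77.2]
   x 600 618 [29.7 76.7]
   tongue 8154 31.8
   fence y [89.1 93.5]
```

View pics/wrist3.png

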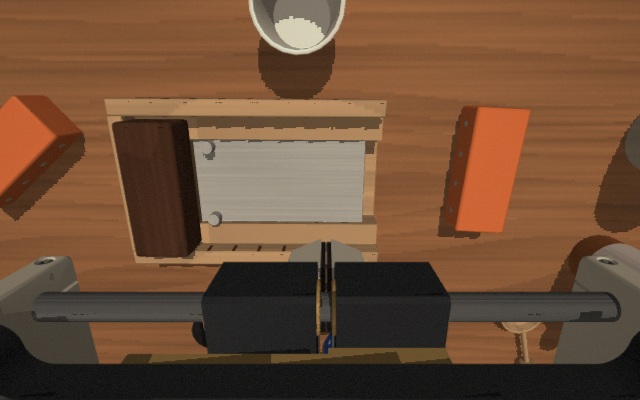

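View pics/top2.png

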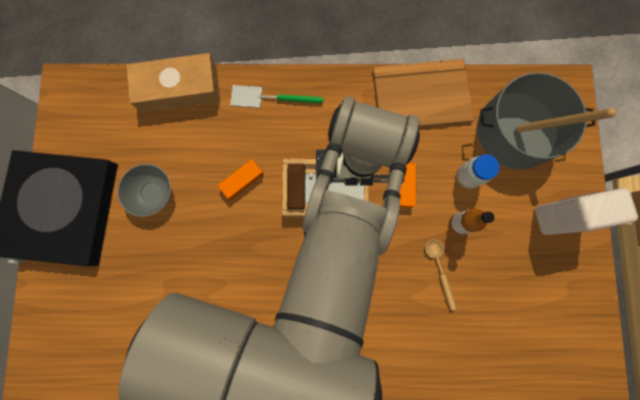

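The wrist view shows the pusher (155,188) against the fence. Both pins, at (207,148) and (214,219), stand clear behind its back face, and the tongue is fully up (z≈31.5). The pusher is square to the channel, and nothing else in the top view has moved. Handing in.

```bash
python3 -c "
from plant import bot
print(bot.close_job())"
```

```text
the job is handed in; nothing more can be done
None
```

The guide is locked and the job handed in at about 12 s: the pusher is fully home against the fence, the tongue is back up with its pins behind the pusher, and the bystanders I could see in the last pictures were not moved.

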